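# Load-test a fuse on the bench tester, holding the spring-return dial

## Task

Take the white ceramic fuse with the copper blades out of the bin of spares, leaving the other fuses in the bin, and set it fully down into the two brass clips of the blue tester, then let go of it. Only then turn the orange spring-return dial clockwise, past its first and second click positions (one and two dots) to the third (three green dots), and keep holding it there: the program finishes with the gripper still holding the dial at the third position against its spring.

Things in the scene. Friction and masses are not known exactly. Their poses are not given: they have to be found in the camera images.
- bin: open grey bin of spares, fixed to the bench, 210 (x) x 260 (y) x 45 mm high, walls and floor 5 mm thick; origin at the centre of its underside. Three fuses lie flat in it side by side about 78 mm apart in the bin's y, in any order, each roughly along the bin's x; nuts, a bolt and a brass sleeve (up to 32 mm high) lie near its front and back walls
- white_fuse: the wanted fuse, about 85 to 170 g: white ceramic square body 50 (x) x 28 (y) x 28 mm (z), lying flat; from each end of the body, on the centre line, a copper blade stands out 22 mm along x (overall 94 mm), 5 mm thick (y) and 18 mm tall (z, from 5 to 23 mm above the underside). Origin at the centre of its underside. Grip the body across its y sides. Either way round is right
- fuse_mid (a point): centre of the white fuse's body, 14 mm above its underside, axes as the fuse
- black_fuse: black same-sized fuse (50 x 28 x 28 mm body, two 5 mm blades), not the one wanted; origin at the centre of its underside, x along its length
- green_fuse: green same-sized fuse (50 x 28 x 28 mm body, two 5 mm blades), not the one wanted; origin at the centre of its underside, x along its length
- tester: blue bench tester fixed to the bench, case 150 (x) x 250 (y) x 50 mm high, origin at the centre of its underside. On its top: the two fuse clips at the left (+y), a flat needle meter in the middle whose needle follows the dial (green at the third position), the dial at the right (-y). Nothing on it stands higher than 101 mm above its underside
- clip_mid (a point): where the centre of the seated fuse's body comes to lie: 82 mm above the bench, midway between the two clips; axes as the tester. The fuse lies along the tester's x here, its body hanging free between the clips, 13 mm above a raised strip (34 mm wide in y, its top 55 mm above the bench)
- clip_near (a point): middle of the nearer clip, 38 mm from clip_mid towards -x and at its height; the other clip lies 38 mm towards +x. Each clip, 16 mm long in x, is an open-topped slot 9 mm wide (y) between brass plates; its lips flare out up to 19 mm above this point. A blade's lower edge rests on the slot's floor, 9 mm below this point
- dial_axis (a point): point on the dial's upright turning axis at the height to grip, 81 mm above the bench; axes as the tester (it does not turn with the dial). The dial is a black skirt 62 mm across, its top 60 mm above the bench, with an orange grip bar on it, 52 mm long, 14 mm wide, from 60 to 91 mm above the bench, centred on the axis
- dial_pointer (a point): pointer end of the dial's grip bar (white line), 26 mm from the axis, 81 mm above the bench; its x axis points along the bar, outward from the axis. At rest the bar's yaw is the tester's yaw + 0.6 rad
- dial (a joint): dial angle, rad: 0 at rest, growing clockwise seen from above (the bar's yaw falls by the same angle). Click positions at 0.4 (one dot), 0.8 (two dots) and 1.2 (three green dots); it turns on to a stop at 1.5. A spring turns it back to 0 from everywhere when let go; turning takes up to about 0.18 N m

How it is judged:
On the way, in this order (a step that is already met when the one before it is completed fails the run):
1. the white fuse is seated in both clips and let go, the dial still at rest (x of fuse_mid in the frame of clip_mid between -0.007 and 0.007 m and y of fuse_mid in the frame of clip_mid between -0.004 and 0.004 m and z of fuse_mid in the frame of clip_mid between -0.004 and 0.004 m and angle between the x axis of white_fuse and the x axis of tester, either way round below 0.09 rad and contact force between the fingers and white_fuse below 0.3 N and value of joint dial below 0.2 rad), for 0.2 s.
2. the dial is held at its third position (value of joint dial between 1.05 and 1.35 rad and contact force between the fingers and tester above 0.5 N), for 0.3 s.
At the end, for the whole second after the job is handed in: The white fuse lies seated in both clips (its centre within 7 mm along, 4 mm across and 4 mm in height of the seat, aligned within 0.09 rad) and the fingers do not touch it; the fingers still hold the dial, at rest at its third position (1.05 to 1.35 rad) (all of step 2 and x of fuse_mid in the frame of clip_mid between -0.007 and 0.007 m and y of fuse_mid in the frame of clip_mid between -0.004 and 0.004 m and z of fuse_mid in the frame of clip_mid between -0.004 and 0.004 m and angle between the x axis of white_fuse and the x axis of tester, either way round below 0.09 rad and contact force between the fingers and white_fuse below 0.3 N and velocity of joint dial between -0.1 and 0.1 rad/s); the arm keeps its last pose, push and grip.
It fails at once if another fuse taken out of the bin (height (world z) of any of black_fuse, green_fuse above 0.06 m).
It fails at once if the dial turned up with the white fuse not in the clips (value of joint dial above 0.3 rad and distance between fuse_mid and clip_mid above 0.02 m).
It also fails if it takes over 48 s, if anything falls off the work surface, if the arm or the gripper's body presses on something with over 40 N, if the wrist force passes 120 N, or if a joint passes its speed limit or range.

## Robot

A 7-joint arm with a two-finger parallel gripper is mounted at the origin on a cart in front of the work surface, level with it; the furniture and walls round the work are solid. World frame = base frame: x ahead of the robot, y to its left, z up, the work surface at z = 0. Lengths are in m, angles in rad, forces in N, time in s.
With the tool pointing down it reaches from about 0.35 to 0.9 m from the base axis. Payload 8.1 kg.
Tool frame: the origin (TCP) lies at the very end of the fingers, on their centre line; the grasp point (between the pads) lies 19 mm behind it (arm.tcp_to_grasp is the distance from the TCP to the grasp point, in m); z points along the fingers, y is the line along which they close (so a half turn about z gives the same grasp; the last joint's range is limited). The gripper opens to 92 mm and grips with 3 to 60 N. Pads are 19 mm wide; open, the fingers measure 130 mm over their backs; the gripper's body (75 mm by 190 mm) begins 47 mm behind the grasp point.
Start: joints at [1.172, 0.434, 0.025, 1.573, -0.012, 1.134, -0.075], TCP at [0.182, -0.598, 0.227] pointing down, gripper open.
Joint ranges: [-2.62, 2.62], [-0.44, 2.09], [-1.27, 1.32], [0.08, 2.57], [-1.32, 4.46], [0.12, 2], [-2.74, 2.74]. Speed limits (rad/s): [2.22, 2.22, 3.01, 3.01, 3.14, 3.14, 3.14].

## Interface

Orientations are given as a rotation vector (axis times angle).
In Python, from cell import arm gives the robot as it stands.
- The arm moves only by the tool nudge_tcp, called after "Request:" as name([rows], argument=value, ...), one row to a line, values as JSON. Schema: {"type":"object","properties":{"increments":{"type":"array","items":{"type":"array","items":{"type":"number"},"minItems":5,"maxItems":5},"minItems":1,"maxItems":10},"force":{"type":"number"},"only":{"type":"string"},"quiet":{"type":"boolean"},"lines":{"type":"string"}},"required":["increments"],"additionalProperties":false}. increments is a list of rows, 1 to 10 of them, each of 5 numbers: dx, dy, dz in shares of the most that a row can go, 1 being 50 mm, then a turn about the tool's z in a scale on which 1.0 is pi rad, then the opening from 0.0 (shut) to 1.0 (fully open); each row shifts and turns the commanded pose from where the row before left it, along the tool's axes as they then stand; what a row does not reach is not made up. A row lasts 1/10 s, in which the tool goes at most 0.05 m and 0.15 rad, less where a joint would pass 70% of its speed; a pose out of reach is approached as far as the arm can. The fingers move at their own pace and stop on an object; force is the grip in N (left out, the last holds). Time passes only in rows, so rows that do not move let the fingers close. The tool returns the time, the measured TCP pose, the force, the opening and the grip force at its end. only (a regular expression) keeps the lines of the reply that match it, lines (a string "A,B") keeps lines A to B, and quiet returns only ok. Shift and turn numbers lie between -1 and 1, and a call with a number outside is refused. Input that does not fit is refused with a message, and nothing moves.
- arm.observe(): the state, without advancing time (a new reading comes with each control period).
- arm.get_image(name): name is "side" or "top" or "wrist"; returns a dict with "image" (420x560x3 uint8, blue, green, red), "fx", "fy", "cx", "cy" (pixels), "cam_to_world" (4x4, takes a point from camera to world coordinates); the wrist camera has in their place "mount" (4x4, takes a point from camera to tool coordinates, whose origin is the TCP and whose axes are the flange's). Camera axes: x right, y down, z forward; pixel columns grow to the right and rows downward; lengths in m; the calibration is good to about 2 mm. The wrist camera is an equidistant fisheye: a pixel r from the principal point sees the ray r / f radians off the axis. A picture is of the moment at which its call begins: read the wrist's pose just before it. There is no depth.
- arm.sign_off(): hands the job in; it is judged then, once.
The state is a dict: "clock": time; "joints": joint angles; "dq": joint speeds; "joint_efforts": joint torques, N m; "position": TCP position; "ee_rot": TCP orientation; "force": force on the tool from outside, world axes, zero at the start; "ft_torque": the same for the moment, N m; "width": opening from 0.0 (shut) to 1.0 (fully open); "gripper_force": force on a finger pad.
Only numpy, scipy, OpenCV 4.12 (cv2) and the standard library are available. Lean on these libraries where they do the work, as an engineer would, in place of code of your own. Each camera call takes 0.05 s, during which the arm holds its last target. There are 200 camera calls.

## Working session

There is one attempt and no reset: what is moved stays moved. The work goes in short steps, Python scripts to look and compute and a tool call to move; the robot and the scene stay as the last step left them, time stands still between calls to the robot, and variables do not carry over. Pictures are saved under pics/ and viewed, at most 10 in all, crops included, and the job is handed in when it is done.

```bash
ls; mkdir -p pics
```

Run:
```python
from cell import arm
import cv2,numpy as np
s=arm.observe();print(s)
np.set_printoptions(precision=4,suppress=True)
for n in("side","top"):
    d=arm.get_image(n);cv2.imwrite(f"pics/{n}0.png",d["image"]);np.savez(f"{n}0.npz",**d)
    print(n,d["fx"],d["fy"],d["cx"],d["cy"],d["cam_to_world"])
```

```text
cell.py
pics
{'clock': 0.0, 'joints': array([ 1.17239677,  0.43526902,  0.02495907,  1.57407345, -0.01156056,
        1.13397228, -0.0751025 ]), 'dq': array([ 0.00016684,  0.00017584, -0.00202182, -0.00028477,  0.00057479,
        0.00213498, -0.00212769]), 'joint_efforts': array([ 1.52522152e-03, -6.67848802e+01,  9.85013992e-01, -3.14457893e+01,
       -6.07696990e-02,  4.30173066e-02,  2.08564888e-04]), 'position': array([ 0.18198874, -0.59740305,  0.22592535]), 'ee_rot': array([-3.10579594e+00, -4.62657573e-01,  6.33215266e-04]), 'force': array([-0.11166576,  0.24170093, -0.30708116]), 'ft_torque': array([0.0170157 , 0.01058193, 0.02067479]), 'gripper_force': 0.0, 'width': 0.9975884698547686}
side 384.0264717843219 384.0264717843219 284.1424809482882 211.0524012737955 [[-0.9637 -0.1572  0.2157  0.2937]
 [-0.2662  0.6247 -0.7341  0.7705]
 [-0.0194 -0.7649 -0.6439  0.6975]
 [ 0.      0.      0.      1.    ]]
top 528.0345138201429 528.0345138201429 280.21400979965483 204.9238064988815 [[-0.0267 -0.9928  0.1169  0.3479]
 [-0.9995  0.0281  0.0107  0.0694]
 [-0.0139 -0.1166 -0.9931  1.4766]
 [ 0.      0.      0.      1.    ]]
```

View pics/top0.png

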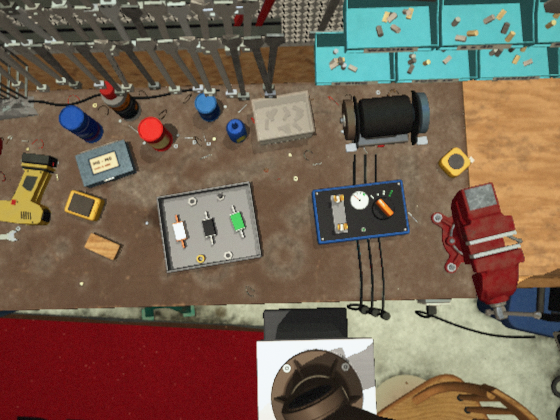

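View pics/side0.png

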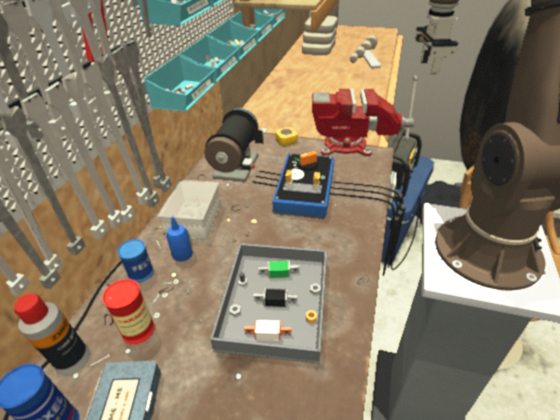

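The top view shows the white fuse at about (180,231), black (209,227), green (238,222), the clips near (338,213) and the dial near (385,207). The side view shows the white fuse at (267,330) and the dial at (305,158).

Create h.py:
```python
import numpy as np,cv2
from scipy.spatial.transform import Rotation as R
np.set_printoptions(precision=4,suppress=True)
def ray(d,u,v):
    """origin, direction in world"""
    x=(u-d["cx"])/d["fx"];y=(v-d["cy"])/d["fy"]
    if "T" in d:
        r=np.hypot(x,y);k=np.sin(r)/max(r,1e-9);c=np.array([x*k,y*k,np.cos(r)]);T=d["T"]
    else: c=np.array([x,y,1.]);T=d["cam_to_world"]
    w=T[:3,:3]@c;return T[:3,3],w/np.linalg.norm(w)
def plane(d,u,v,z):
    o,w=ray(d,u,v);return o+w*(z-o[2])/w[2]
def tri(rs):
    A=sum(np.eye(3)-np.outer(w,w) for o,w in rs);b=sum((np.eye(3)-np.outer(w,w))@o for o,w in rs)
    p=np.linalg.solve(A,b);return p,[np.linalg.norm(np.cross(p-o,w)) for o,w in rs]
def wrist(arm,name):
    s=arm.observe();d=arm.get_image("wrist");T=np.eye(4)
    T[:3,:3]=R.from_rotvec(s["ee_rot"]).as_matrix();T[:3,3]=s["position"]
    d["T"]=T@d["mount"];d["tool"]=T;cv2.imwrite(f"pics/{name}.png",d["image"]);np.savez(name+".npz",**d);return d
def load(n): return {k:v[()] for k,v in np.load(n+".npz").items()}
def project(d,p):
    T=d.get("T",d.get("cam_to_world"));c=np.linalg.inv(T)@np.r_[p,1]
    if "T" in d:
        r=np.hypot(c[0],c[1]);a=np.arctan2(r,c[2]);c=np.array([c[0]/r*a,c[1]/r*a,1])
    return d["cx"]+d["fx"]*c[0]/c[2],d["cy"]+d["fy"]*c[1]/c[2]
def hsv(d,lo,hi,roi=None):
    m=cv2.inRange(cv2.cvtColor(d["image"],cv2.COLOR_BGR2HSV),lo,hi)
    if roi: 
        k=np.zeros_like(m);u0,v0,u1,v1=roi;k[v0:v1,u0:u1]=1;m=m*k
    return m
def blobs(m,amin=15):
    return [(cv2.contourArea(c),*[np.round(a,2) for a in cv2.minAreaRect(c)]) for c in cv2.findContours(m,0,2)[0] if cv2.contourArea(c)>amin]
```

Run:
```python
from h import *
t=load("top0");s=load("side0")
print("white",blobs(hsv(t,(0,0,190),(180,60,255),(160,190,260,260))),blobs(hsv(s,(0,0,190),(180,60,255),(230,260,320,350))))
print("orange",blobs(hsv(t,(3,150,120),(22,255,255),(310,180,415,245))),blobs(hsv(s,(3,150,120),(22,255,255),(270,140,340,215))))
print("blue",blobs(hsv(t,(100,120,50),(125,255,255),(300,170,420,250))))
for n,u,v,z in [("white",180,231,.033),("clipL",338,213,.085),("dial",385,207,.09),("bin",210,227,.045)]: print(n,plane(t,u,v,z))
from cell import arm
d=arm.get_image("wrist");print(d["fx"],d["cx"],d["cy"],d["mount"])
```

```text
white [(40.0, array([227.5, 254.5]), array([7., 7.]), np.float64(90.0)), (150.5, array([178.82, 230.79]), array([16.49, 10.43]), np.float64(75.96)), (36.0, array([191.5, 200.5]), array([7., 7.]), np.float64(0.0))] [(15.5, array([293., 342.]), array([ 4., 16.]), np.float64(90.0)), (525.0, array([254.93, 326.91]), array([51.24, 26.85]), np.float64(6.01)), (79.5, array([235.5, 308. ]), array([10., 11.]), np.float64(90.0)), (21.0, array([291.5, 295.5]), array([11.,  5.]), np.float64(0.0)), (40.0, array([258.55, 291.  ]), array([12.49,  9.14]), np.float64(5.19)), (65.5, array([314. , 286.5]), array([10.,  9.]), np.float64(-0.0)), (25.5, array([263. , 264.5]), array([ 7., 12.]), np.float64(90.0)), (28.0, array([292.27, 265.71]), array([12.5 ,  6.87]), np.float64(24.44))]
orange [(79.5, array([384.95, 207.09]), array([19.71,  6.26]), np.float64(47.73))] [(18.5, array([288., 177.]), array([6., 4.]), np.float64(90.0)), (30.5, array([316. , 177.5]), array([11.,  6.]), np.float64(90.0)), (143.5, array([308.09, 157.83]), array([10.71, 18.41]), np.float64(74.05)), (20.5, array([328.34, 142.88]), array([8.8, 5.4]), np.float64(36.87)), (62.5, array([286.5, 142.5]), array([ 5., 19.]), np.float64(90.0))]
blue [(4853.0, array([359.88, 211.58]), array([54.95, 92.16]), np.float64(82.87))]
white [0.4536 0.3618 0.033 ]
clipL [ 0.4859 -0.0678  0.085 ]
dial [ 0.4978 -0.1916  0.09  ]
bin [0.4614 0.2775 0.045 ]
325.19226210127806 281.30730688487154 207.14880991180405 [[ 0.0009 -0.9611 -0.2762  0.0753]
 [ 1.      0.001  -0.0004  0.0009]
 [ 0.0007 -0.2762  0.9611 -0.1594]
 [ 0.      0.      0.      1.    ]]
```

The rows are not in the units I measure in: shifts go in shares of 50 mm and turns go in shares of pi rad. I convert before sending: -0.04 m is -0.8, -0.03 m is -0.6.

Request:
nudge_tcp([
  [0,0,-0.8,0,1],
  [0.4,-0.4,-0.6,0,1],
  [0.72,-0.64,0,0,1],
  [0.72,-0.64,0,0,1],
  [0.72,-0.64,0,0,1],
  [0.72,-0.64,0,0,1],
  [0.72,-0.64,0,0,1],
  [0.72,-0.64,0,0,1],
  [0.72,-0.64,0,0,1],
  [0.72,-0.64,0,0,1],
])

```text
clock: 1.15
position: [0.3968, -0.2423, 0.2968]
ee_rot: [3.107, 0.463, 0.0]
force: [1.0, -0.5, -0.0]
width: 1.004
gripper_force: 0.0
```

Request:
nudge_tcp([
  [0.72,-0.64,0,0,1],
  [0.72,-0.64,0.2,0,1],
  [0.6,-0.6,0.6,0,1],
  [0,0,0.6,0.0318,1],
  [0,0,0,0.0318,1],
  [0,0,0,0,1],
  [0,0,0,0,1],
])

```text
clock: 1.85
position: [0.466, -0.126, 0.2282]
ee_rot: [3.138, 0.155, 0.001]
force: [0.1, -0.9, -0.4]
width: 0.998
gripper_force: 0.0
```

Run:
```python
from h import *
from cell import arm
d=wrist(arm,"w1");print(d["tool"])
```

```text
[[ 0.9952  0.0983  0.0004  0.466 ]
 [ 0.0983 -0.9952 -0.0002 -0.126 ]
 [ 0.0004  0.0003 -1.      0.2282]
 [ 0.      0.      0.      1.    ]]
```

View pics/w1.png

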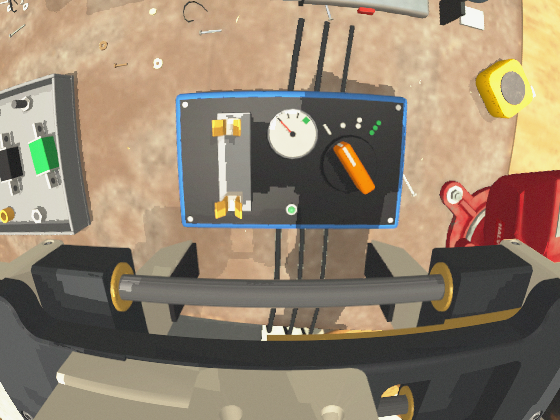

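The tester fills the centre: far clip near (226,127), near clip near (229,206), the orange bar from (340,148, pointer) to (370,190). A second view for triangulation comes next.

Scaled: -0.035 m is -0.7, 0.03 m is 0.6.

Request:
nudge_tcp([
  [0.6,-0.7,0,0,1],
  [0.4,-0.7,0,0,1],
  [0,0,0,0,1],
  [0,0,0,0,1],
], lines="1,2")

```text
clock: 2.3
position: [0.5093, -0.0509, 0.2283]
```

Run:
```python
from h import *
from cell import arm
d=wrist(arm,"w2");print(d["tool"][:3,3])
a=load("w1")
for q in (a,d):
    for n,lo,hi in(("gold",(12,120,100),(32,255,255)),("orange",(5,180,150),(14,255,255)),("blue",(100,120,50),(125,255,255))):
        print(n,*blobs(hsv(q,lo,hi,(100,60,480,260)),40),sep="\n  ")
big=cv2.resize(d["image"][60:300,60:460],(800,480),interpolation=cv2.INTER_CUBIC);cv2.imwrite("pics/w2c.png",big)
```

```text
[ 0.5093 -0.0509  0.2283]
gold
  (106.5, array([238., 207.]), array([22.,  6.]), np.float64(90.0))
  (187.5, array([220.5, 207. ]), array([22., 13.]), np.float64(90.0))
  (866.0, array([354.15, 167.03]), array([58.09, 17.6 ]), np.float64(57.99))
  (194.5, array([218.5, 128. ]), array([16., 13.]), np.float64(90.0))
  (102.5, array([236.5, 127. ]), array([ 7., 16.]), np.float64(0.0))
  (43.0, array([477. ,  82.5]), array([19.,  4.]), np.float64(90.0))
orange
  (82.5, array([349.85, 169.09]), array([55.57,  7.55]), np.float64(59.04))
blue
  (29986.5, array([291. , 159.5]), array([137., 230.]), np.float64(90.0))
gold
  (80.5, array([311. , 251.5]), array([15., 10.]), np.float64(90.0))
  (67.0, array([294., 251.]), array([16.,  8.]), np.float64(90.0))
  (793.5, array([414.4, 215.8]), array([54.56, 17.89]), np.float64(63.43))
  (160.5, array([314.5, 181. ]), array([20., 11.]), np.float64(90.0))
  (108.5, array([295.5, 180.5]), array([19.,  7.]), np.float64(90.0))
orange
  (126.5, array([411.56, 214.47]), array([49.9 , 15.36]), np.float64(66.8))
blue
  (2149.0, array([350., 198.]), array([122., 216.]), np.float64(90.0))
```

View pics/w2c.png

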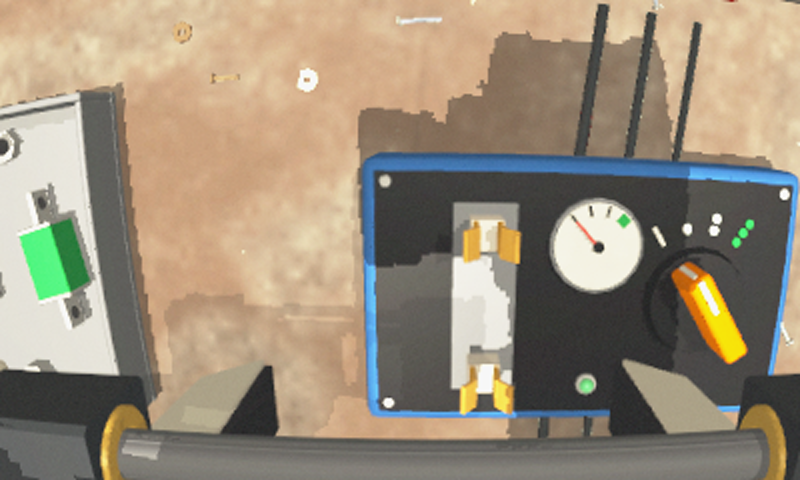

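Clips in w2 at crop (490,240) far and (487,385) near; four white corner screws are at crop (385,180), (785,194), (388,402) and one hidden by the finger. The bar is pointed up-left.

Run:
```python
from h import *
a=load("w1");b=load("w2")
def near(q,u,v,r=8):
    m=hsv(q,(0,0,165),(180,90,255),(int(u-r),int(v-r),int(u+r),int(v+r)));M=cv2.moments(m,True);return np.array([M["m10"],M["m01"]])/M["m00"]
S=[]
for (p,q) in [((185,105),(252.5,150.5)),((400,107),(452.5,157)),((190,219),(254,261))]:
    p=near(a,*p);q=near(b,*q);P,e=tri([ray(a,*p),ray(b,*q)]);S.append(P);print(p,q,P,e)
print("yaw",np.arctan2(*(S[0]-S[2])[1::-1]),np.arctan2(-(S[0]-S[1])[0],(S[0]-S[1])[1]))
yaw=np.arctan2(*(S[0]-S[2])[1::-1])
print("case centre",(S[1]+S[2])/2)
# clip: blob pairs -> midpoints
m=lambda x,y:((x[0]+y[0])/2,(x[1]+y[1])/2)
for n,pa,pb in[("near",m((238,207),(220.5,207)),m((311,251.5),(294,251))),("far",m((218.5,128),(236.5,127)),m((314.5,181),(295.5,180.5)))]:
    print(n,tri([ray(a,*pa),ray(b,*pb)]),plane(a,*pa,.092),plane(b,*pb,.092))
for q in(a,b):
    c=max(cv2.findContours(hsv(q,(5,150,100),(32,255,255),(300,110,460,270)),0,2)[0],key=cv2.contourArea)
    r=cv2.minAreaRect(c);print(r);bx=cv2.boxPoints(r);print(plane(q,*r[0],.091)); e=sorted([(np.linalg.norm(bx[i]-bx[i-1]),i) for i in range(4)])[:2]
    E=[plane(q,*((bx[i]+bx[i-1])/2),.091) for _,i in e];E.sort(key=lambda p:-p[0]);print(E,"baryaw",np.arctan2(*(E[0]-E[1])[1::-1])-yaw)
```

```text
[184.5333 104.2333] [252. 150.] [ 0.5466 -0.0171  0.0525] [np.float64(0.0001655756760984776), np.float64(0.00016557567609842226)]
[402.     106.5789] [455.0889 157.2   ] [ 0.568  -0.244   0.0548] [np.float64(0.00044044844517156364), np.float64(0.00044044844517183475)]
[189.5556 218.8148] [253.475 263.9  ] [ 0.4231 -0.0295  0.0599] [np.float64(0.0012866066730529064), np.float64(0.0012866066730527342)]
yaw 0.10004343148686122 0.09384579241996743
case centre [ 0.4956 -0.1368  0.0573]
near (array([ 0.4513, -0.078 ,  0.0841]), [np.float64(0.0020147456111211785), np.float64(0.0020147456111210987)]) [ 0.4518 -0.0781  0.092 ] [ 0.4567 -0.0779  0.092 ]
far (array([ 0.527 , -0.0716,  0.0916]), [np.float64(0.00042719153733461674), np.float64(0.0004271915373344324)]) [ 0.5266 -0.0714  0.092 ] [ 0.5275 -0.0717  0.092 ]
((354.1257629394531, 167.15744018554688), (57.893741607666016, 17.310272216796875), 57.7243537902832)
[ 0.5018 -0.1916  0.091 ]
[array([ 0.5228, -0.1739,  0.091 ]), array([ 0.4801, -0.2104,  0.091 ])] baryaw 0.6074409927284532
((414.40008544921875, 215.8000030517578), (54.560054779052734, 17.88854217529297), 63.43495178222656)
[ 0.504  -0.1877  0.091 ]
[array([ 0.5275, -0.169 ,  0.091 ]), array([ 0.4788, -0.2085,  0.091 ])] baryaw 0.5829168036828611
```

Scaled: -0.047 m is -0.94, -0.006 m is -0.12.

Request:
nudge_tcp([
  [-0.12,-0.94,0,0,1],
  [-0.12,-0.94,0,0,1],
  [-0.12,-0.94,0,0,1],
  [-0.12,-0.94,0,0,1],
  [-0.12,-0.94,0,0,1],
  [-0.12,-0.94,0,0,1],
  [-0.12,-0.94,0,0,1],
  [-0.12,-0.94,0,0,1],
  [0,0,0,0,1],
  [0,0,0,0,1],
], lines="1,2")

```text
clock: 3.35
position: [0.4253, 0.3179, 0.2279]
```

Run:
```python
from h import *
from cell import arm
d=wrist(arm,"w3");print(d["tool"][:3,3])
```

```text
[0.4253 0.3179 0.2279]
```

Request:
nudge_tcp([
  [-0.6,0,0.8,0,1],
  [0,0,0.4,0,1],
  [0,0,0,0,1],
  [0,0,0,0,1],
], lines="1,2")

```text
clock: 3.8
position: [0.3968, 0.314, 0.1685]
```

Run:
```python
from h import *
from cell import arm
d=wrist(arm,"w4");print(d["tool"])
cv2.imwrite("pics/w34.png",cv2.resize(np.hstack([load("w3")["image"],d["image"]]),(800,300)))
for q in (load("w3"),d):
  for n,lo,hi in(("white",(0,0,225),(180,40,255)),("copper",(3,90,80),(20,255,255))):
    print(n,*blobs(hsv(q,lo,hi,(100,60,460,270)),40),sep="\n  ")
```

```text
[[ 0.9957  0.0928  0.0007  0.3968]
 [ 0.0928 -0.9957 -0.0005  0.314 ]
 [ 0.0007  0.0005 -1.      0.1685]
 [ 0.      0.      0.      1.    ]]
white
  (211.0, array([348.25, 220.25]), array([16.26, 16.97]), np.float64(45.0))
  (42.0, array([319., 187.]), array([14.,  4.]), np.float64(90.0))
  (910.0, array([242.25, 153.25]), array([39.88, 25.31]), np.float64(81.87))
  (7150.5, array([276.47, 141.43]), array([138.18, 125.95]), np.float64(86.91))
copper
  (84.0, array([440. , 265.5]), array([ 7., 18.]), np.float64(90.0))
  (88.0, array([122.5, 265.5]), array([ 7., 17.]), np.float64(90.0))
  (1138.5, array([234., 259.]), array([20., 72.]), np.float64(90.0))
  (383.0, array([350. , 256.5]), array([25., 32.]), np.float64(90.0))
  (48.0, array([286., 213.]), array([ 8., 16.]), np.float64(90.0))
  (91.5, array([249.29, 182.43]), array([21.36, 26.91]), np.float64(77.01))
  (255.5, array([109. , 179.5]), array([18., 43.]), np.float64(0.0))
  (113.5, array([243.3, 126.9]), array([21
[... 463 characters left out ...]
[ 7., 18.]), np.float64(90.0))
  (88.0, array([122.5, 265.5]), array([ 7., 17.]), np.float64(90.0))
  (81.0, array([360.94, 258.74]), array([10.43, 23.77]), np.float64(14.04))
  (1256.5, array([233. , 257.5]), array([23., 72.]), np.float64(90.0))
  (566.0, array([409.28, 244.11]), array([57.79, 25.32]), np.float64(31.14))
  (56.0, array([286.25, 215.15]), array([ 8.44, 14.29]), np.float64(81.25))
  (54.0, array([286.19, 203.68]), array([20.12,  9.64]), np.float64(2.86))
  (207.5, array([240.41, 165.97]), array([26.19, 32.75]), np.float64(79.05))
  (40.5, array([232.65,  93.11]), array([13.48, 24.33]), np.float64(9.46))
  (14537.5, array([142. , 164.5]), array([209.,  84.]), np.float64(90.0))
```

View pics/w34.png

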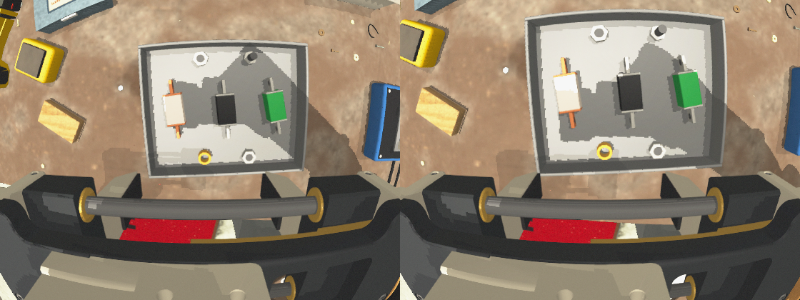

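Both views show the white fuse, copper blades up and down: about (243,153) in w3 and (232,131) in w4, clear of the neighbours and of the brass sleeve (205,157 small-scale).

Run:
```python
from h import *
a=load("w3");b=load("w4")
out=[]
for q,r in((a,(222,105,262,198)),(b,(208,78,256,182))):
    m=hsv(q,(3,110,80),(20,255,255),r);print(*blobs(m,8),sep="\n ")
    c=q["image"][r[1]:r[3],r[0]:r[2]];out.append(cv2.resize(c,None,fx=5,fy=5,interpolation=0))
h=max(o.shape[0] for o in out);out=[cv2.copyMakeBorder(o,0,h-o.shape[0],0,10,0) for o in out]
cv2.imwrite("pics/fz.png",np.hstack(out))
```

```text
(71.0, array([247.49, 179.42]), array([12.82, 25.48]), np.float64(80.54))
 (99.5, array([238.34, 127.36]), array([23.6 , 21.68]), np.float64(52.59))
(186.5, array([240.95, 165.85]), array([25.76, 31.98]), np.float64(78.31))
 (33.0, array([233.47,  92.23]), array([ 9.94, 22.02]), np.float64(2.6))
```

View pics/fz.png

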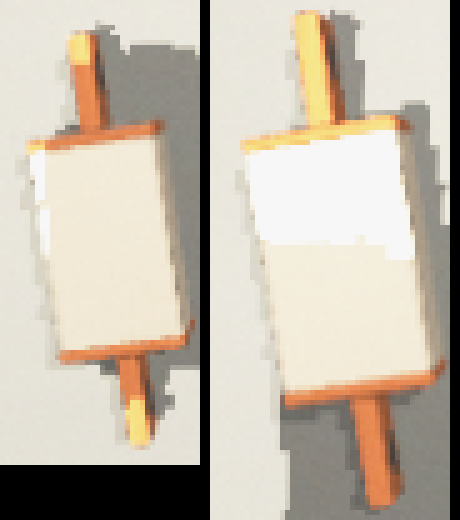

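Blade tips in w3 at (238.4,111.6) and (250.2,193.4), body-top centre (243.2,153.6); in w4 (227.6,80.4), (242.6,179.0), (234.2,130.2).

Run:
```python
from h import *
a=load("w3");b=load("w4")
P=[]
for n,p,q,z in(("far",(238.4,111.6),(227.6,80.4),.028),("near",(250.2,193.4),(242.6,179.),.028),("body",(243.2,153.6),(234.2,130.2),.033)):
    print(n,tri([ray(a,*p),ray(b,*q)]),plane(a,*p,z),plane(b,*q,z));P.append((plane(a,*p,z)+plane(b,*q,z))/2)
d=P[0]-P[1];yaw=np.arctan2(d[1],d[0]);mid=(P[0]+P[1])/2;print("len",np.linalg.norm(d),"yaw",yaw,"mid",mid)
T=b["tool"];ty=np.arctan2(T[1,0],T[0,0]);print("turn",ty-yaw,"tool move",T[:3,:3].T@(np.r_[mid[:2],.0]-T[:3,3]))
```

```text
far (array([0.5014, 0.372 , 0.0294]), [np.float64(0.00024256723564095996), np.float64(0.00024256723564100441)]) [0.5015 0.3719 0.028 ] [0.5014 0.3724 0.028 ]
near (array([0.4093, 0.3517, 0.0235]), [np.float64(7.963992999373844e-06), np.float64(7.963992999296049e-06)]) [0.4105 0.3514 0.028 ] [0.4102 0.3513 0.028 ]
body (array([0.4555, 0.3624, 0.0296]), [np.float64(0.00019373771225951976), np.float64(0.00019373771225959162)]) [0.4558 0.3622 0.033 ] [0.4558 0.3617 0.033 ]
len 0.09344294546138954 yaw 0.22497844503711661 mid [0.4559 0.3618 0.028 ]
turn -0.13201296684997 tool move [ 0.0632 -0.0422  0.1685]
```

Scaled: 0.0341 m is 0.682, 0.03 m is 0.6, -0.132 rad / 3.1416 = -0.042.

Request:
nudge_tcp([
  [0,0,0,-0.042,0.5],
  [0.682,-0.336,0.6,0,0.5],
  [0.682,-0.334,0.6,0,0.5],
  [0,0,0.6,0,0.5],
  [0,0,0,0,0.5],
  [0,0,0,0,0.5],
], force=20)

```text
clock: 4.45
position: [0.4546, 0.3632, 0.0789]
ee_rot: [3.121, 0.356, 0.0]
force: [0.4, -0.2, -0.6]
width: 0.531
gripper_force: 0.0
```

Run:
```python
from h import *
from cell import arm
d=wrist(arm,"w5");T=d["tool"];print(T,"go",T[:3,:3].T@(np.array([.4559,.3618,.010])-T[:3,3]))
for p in((.5014,.3721,.028),(.4103,.3513,.028),(.4559,.3618,.033)):print(project(d,p))
```

```text
[[ 0.9743  0.2251  0.      0.4546]
 [ 0.2251 -0.9743 -0.0001  0.3632]
 [-0.      0.0001 -1.      0.0789]
 [ 0.      0.      0.      1.    ]] go [0.0009 0.0016 0.0689]
(np.float64(283.0646759490999), np.float64(158.76375482067576))
(np.float64(282.4152370827727), np.float64(286.1147842418336))
(np.float64(282.63603884314335), np.float64(229.1621427672335))
```

View pics/w5.png

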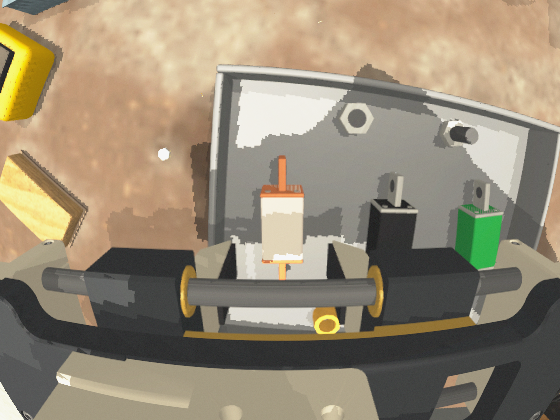

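The fuse is upright in view, far tip at (282,157) against a predicted (283,159), midway between the fingers; descend and grip.

Scaled: 0.025 m is 0.5, 0.019 m is 0.38.

Request:
nudge_tcp([
  [0.02,0.032,0.5,0,0.5],
  [0,0,0.5,0,0.5],
  [0,0,0.38,0,0.5],
  [0,0,0,0,0.5],
  [0,0,0,0,0.2],
  [0,0,0,0,0.2],
  [0,0,0,0,0.2],
  [0,0,0,0,0.2],
  [0,0,0,0,0.2],
], force=25)

```text
clock: 5.4
position: [0.4564, 0.3629, 0.0106]
ee_rot: [-3.12, -0.357, -0.004]
force: [-1.3, -1.4, 8.8]
width: 0.3
gripper_force: 25.0
```

Request:
nudge_tcp([
  [0,0,-0.2,0,0.2],
  [0,0,-0.4,0,0.2],
  [0,0,-0.6,0,0.2],
  [0,0,-0.8,0,0.2],
  [0,0,-0.8,0,0.2],
  [0,0,-0.4,0,0.2],
  [0,0,0,0,0.2],
  [0,0,0,0,0.2],
])

```text
clock: 6.2
position: [0.4554, 0.3618, 0.1691]
ee_rot: [3.121, 0.357, 0.001]
force: [-0.1, 0.1, -2.8]
width: 0.303
gripper_force: 25.0
```

Scaled: 0.0433 m is 0.866, -0.0065 m is -0.13.

Request:
nudge_tcp([
  [-0.13,0.866,0,0,0.2],
  [-0.13,0.866,0,0,0.2],
  [-0.13,0.866,0,0,0.2],
  [-0.13,0.866,0,0,0.2],
  [-0.13,0.866,0,0,0.2],
  [-0.13,0.866,0,0,0.2],
  [-0.13,0.866,0,0,0.2],
  [-0.13,0.866,0,0,0.2],
  [-0.13,0.866,0,0,0.2],
  [-0.13,0.866,0,0,0.2],
], quiet=true)

```text
ok
```

Request:
nudge_tcp([
  [0,0,0,0.0204,0.2],
  [0,0,0,0.0204,0.2],
  [0,0,0.4,0,0.2],
  [0,0,0,0,0.2],
  [0,0,0,0,0.2],
  [0,0,0,0,0.2],
])

```text
clock: 7.8
position: [0.4898, -0.0742, 0.1489]
ee_rot: [-3.137, -0.157, 0.001]
force: [-1.0, 1.0, -0.8]
width: 0.3
gripper_force: 25.0
```

Run:
```python
from h import *
from cell import arm
d=wrist(arm,"w6");T=d["tool"];print(T,"go",T[:3,:3].T@(np.array([.4895,-.075,.0736])-T[:3,3]))
for n,p in(("far",(.527,-.0716,.101)),("near",(.4513,-.078,.101))):print(n,project(d,p))
c=cv2.resize(d["image"][40:320,140:420],(560,560),interpolation=cv2.INTER_CUBIC);cv2.imwrite("pics/w6c.png",c)
```

```text
[[ 0.995   0.1001 -0.0005  0.4898]
 [ 0.1001 -0.995   0.0001 -0.0742]
 [-0.0005 -0.0002 -1.      0.1489]
 [ 0.      0.      0.      1.    ]] go [-0.0004  0.0007  0.0753]
far (np.float64(282.0878286743897), np.float64(175.30624347670653))
near (np.float64(280.2379328275339), np.float64(279.71698585998047))
```

View pics/w6c.png

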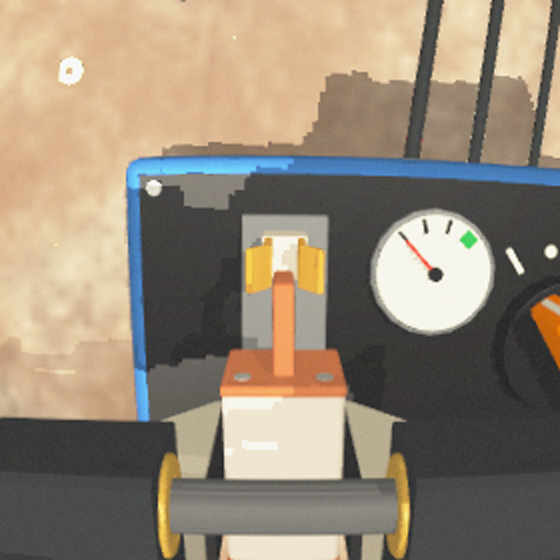

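The blade tip (crop 284,272 → full 282,176) sits over the centre of the far clip (crop 285), so y is aligned; check x.

Run:
```python
from h import *
d=load("w6");T=d["tool"]
tip=plane(d,282,175.5,.1663);print("tip in tool",T[:3,:3].T@(tip-T[:3,3]))
for v in (40+236/2,40+294/2): # far / near edge of clip plates as seen
    print(T[:3,:3].T@(plane(d,282.5,v,.10)-T[:3,3]))
```

```text
tip in tool [ 0.0492  0.001  -0.0174]
[0.0484 0.0014 0.0489]
[0.0293 0.0014 0.0489]
```

Request:
nudge_tcp([
  [0,0.01,0.4,0,0.2],
  [0,0,0.3,0,0.2],
  [0,0,0.2,0,0.2],
  [0,0,0.2,0,0.2],
  [0,0,0.2,0,0.2],
  [0,0,0,0,0.2],
  [0,0,0,0,0.2],
])

```text
clock: 8.55
position: [0.4901, -0.0748, 0.0839]
ee_rot: [-3.138, -0.157, 0.0]
force: [0.5, -0.1, -1.7]
width: 0.306
gripper_force: 25.0
```

Request:
nudge_tcp([
  [-0.02,0,0.08,0,0.2],
  [0,0,0.06,0,0.2],
  [0,0,0.06,0,0.2],
  [0,0,0.02,0,0.2],
  [0,0,0,0,0.2],
  [0,0,0,0,0.2],
])

```text
clock: 9.15
position: [0.4891, -0.0751, 0.0735]
ee_rot: [3.137, 0.156, 0.001]
force: [-4.1, 0.3, 9.1]
width: 0.302
gripper_force: 25.0
```

Scaled: 0.001 m is 0.02.

Request:
nudge_tcp([
  [0,0,0.02,0,0.2],
  [0,0,0.02,0,0.2],
  [0,0,0,0,0.2],
  [0,0,0,0,0.2],
])

```text
clock: 9.55
position: [0.4894, -0.075, 0.0729]
ee_rot: [3.136, 0.157, 0.002]
force: [-8.8, 0.3, 30.8]
width: 0.304
gripper_force: 25.0
```

Firm bottom at the expected height. Release, rise and look.

Scaled: -0.04 m is -0.8, -0.03 m is -0.6.

Request:
nudge_tcp([
  [0,0,-0.03,0,0.2],
  [0,0,0,0,0.45],
  [0,0,0,0,0.45],
  [0,0,0,0,0.45],
  [0,0,-0.4,0,0.45],
  [0,0,-0.6,0,0.45],
  [0,0,-0.8,0,0.45],
  [-0.6,0,-0.4,0,0.45],
  [0,0,0,0,0.45],
  [0,0,0,0,0.45],
])

```text
clock: 10.55
position: [0.4591, -0.0783, 0.1825]
ee_rot: [3.137, 0.156, 0.001]
force: [-0.6, -0.6, -0.8]
width: 0.448
gripper_force: 0.0
```

Run:
```python
from h import *
from cell import arm
d=wrist(arm,"w7");T=d["tool"];print(T[:3,3])
for n,p in(("seat far tip",.047),("near tip",-.047)):
    print(n,project(d,np.array([.4895,-.075,.091])+p*np.array([.995,.098,0])))
c=cv2.resize(d["image"][60:300,180:460],(700,600),interpolation=cv2.INTER_CUBIC);cv2.imwrite("pics/w7c.png",c)
```

```text
[ 0.4591 -0.0783  0.1825]
seat far tip (np.float64(280.1989939511576), np.float64(113.43230442507308))
near tip (np.float64(280.0759591149481), np.float64(230.28965146202165))
```

View pics/w7c.png

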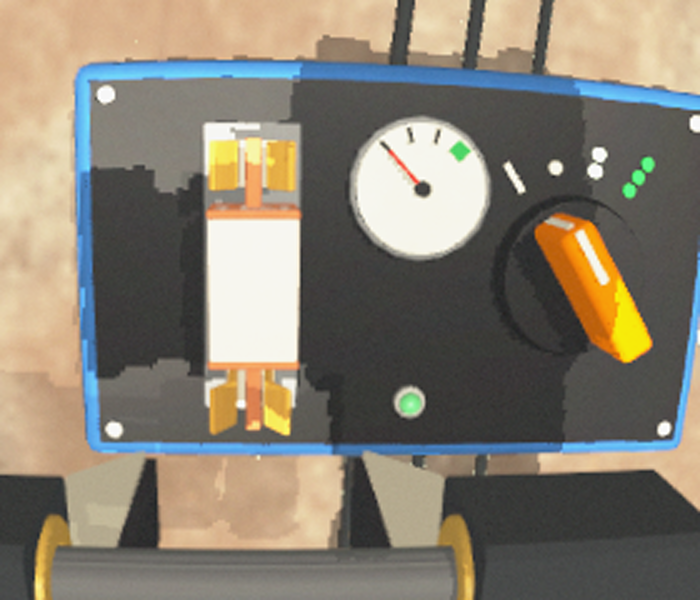

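The fuse is seated in both clips, centred (tips at full (281.6,116) and (281.2,232), ~1.5 mm from prediction), needle still at rest. Next, the dial.

Scaled: 0.04 m is 0.8, 0.0357 m is 0.714, -0.15 rad / 3.1416 = -0.0477.

Request:
nudge_tcp([
  [0.2,0.8,0,0,0.5],
  [0.24,0.8,0,0,0.5],
  [0.22,0.714,0,0,0.5],
  [0,0,0,-0.0477,0.5],
  [0,0,0,-0.0477,0.5],
  [0,0,0,-0.0477,0.5],
  [0,0,0,-0.0468,0.5],
  [0,0,0,0,0.5],
  [0,0,0,0,0.5],
], force=55, lines="1,3")

```text
clock: 11.5
position: [0.5035, -0.1897, 0.1813]
ee_rot: [-2.954, -1.066, 0.001]
```

Run:
```python
from h import *
from cell import arm
d=wrist(arm,"w8");T=d["tool"];print(T,arm.observe()["joints"])
print("expected bar ends",[project(d,np.array([.503,-.19,.091])+k*.026*np.array([np.cos(.697),np.sin(.697),0])) for k in(1,-1)])
m=hsv(d,(5,150,100),(32,255,255),(200,120,370,275))
c=max(cv2.findContours(m,0,2)[0],key=cv2.contourArea);r=cv2.minAreaRect(c);print(r,cv2.boundingRect(c));print(cv2.boxPoints(r))
for y in range(150,275,10):
    x=np.flatnonzero(m[y]);
    if len(x):print(y,x.min(),x.max())
cv2.imwrite("pics/w8c.png",cv2.resize(d["image"][100:300,180:380],(600,600),interpolation=cv2.INTER_CUBIC))
```

```text
[[ 0.7697  0.6384 -0.0012  0.5035]
 [ 0.6384 -0.7697  0.001  -0.1897]
 [-0.0002 -0.0015 -1.      0.1813]
 [ 0.      0.      0.      1.    ]] [ 0.6363  0.3892 -0.4967  1.8119  0.2166  0.9956 -0.826 ]
expected bar ends [(np.float64(279.9254111550717), np.float64(179.77231755934653)), (np.float64(280.23711548537193), np.float64(241.67282662153576))]
((281.5, 212.5), (67.0, 17.0), 90.0) (273, 179, 18, 68)
[[273. 179.]
 [290. 179.]
 [290. 246.]
 [273. 246.]]
180 276 288
190 274 290
200 273 290
210 274 290
220 274 290
230 274 290
240 274 290
270 364 369
```

View pics/w8c.png

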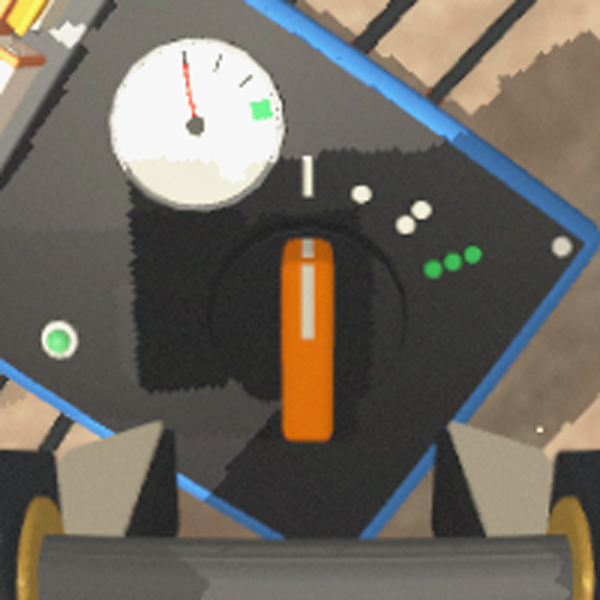

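The bar is exactly upright in view, column 282, top face rows 186 to 246.5 (the sloped end face 179–186), needle at rest.

Run:
```python
from h import *
d=load("w8");T=d["tool"]
E=[T[:3,:3].T@(plane(d,281.8,v,.091)-T[:3,3]) for v in(179.5,186,246.5)];print(*E)
yaw=.097
for p in((E[1]+E[2])/2,(E[0]+E[2])/2):
    w=T[:3,:3]@p+T[:3,3];r=w[:2]-[.4956,-.1368];print(p,w,"tester local",r[0]*np.cos(yaw)+r[1]*np.sin(yaw),-r[0]*np.sin(yaw)+r[1]*np.cos(yaw))
# skirt circle, top at .060: side edges cols 250, 315.7 ; top row 172.5
print([T[:3,:3].T@(plane(d,*p,.06)-T[:3,3]) for p in((250,205),(315.7,205),(282.5,172.5))])
```

```text
[0.0257 0.0014 0.0903] [0.0204 0.0014 0.0903] [-0.0309  0.0015  0.0903]
[-0.0052  0.0014  0.0903] [ 0.5003 -0.194   0.091 ] tester local -0.0008733440045088064 -0.05743076877849464
[-0.0026  0.0014  0.0903] [ 0.5023 -0.1924  0.091 ] tester local 0.0012806853314572143 -0.05596786914900072
[array([-0.0038, -0.0272,  0.1214]), array([-0.0037,  0.0319,  0.1213]), array([0.0258, 0.002 , 0.1213])]
```

Scaled: 0.04 m is 0.8, -0.005 m is -0.1.

Request:
nudge_tcp([
  [-0.1,0.034,0.6,0,0.5],
  [0,0,0.8,0,0.5],
  [0,0,0.6,0,0.5],
  [0,0,0.3,0,0.5],
  [0,0,0,0,0.5],
  [0,0,0,0,0],
  [0,0,0,0,0],
  [0,0,0,0,0],
  [0,0,0,0,0],
  [0,0,0,0,0],
], force=55)

```text
clock: 12.55
position: [0.5002, -0.1933, 0.0679]
ee_rot: [-2.952, -1.072, 0.001]
force: [-5.1, 4.1, 5.9]
width: 0.148
gripper_force: 55.0
```

Scaled: 0.1 rad / 3.1416 = 0.0318.

Request:
nudge_tcp([
  [0,0,0,0.0318,0],
  [0,0,0,0.0318,0],
  [0,0,0,0.0318,0],
  [0,0,0,0.0318,0],
  [0,0,0,0.0318,0],
  [0,0,0,0.0318,0],
  [0,0,0,0,0],
])

```text
clock: 13.25
position: [0.5004, -0.1939, 0.0679]
ee_rot: [3.138, 0.149, -0.001]
force: [-4.7, 2.1, 6.5]
width: 0.15
gripper_force: 55.0
```

Request:
nudge_tcp([
  [0,0,0,0.0318,0],
  [0,0,0,0.0318,0],
  [0,0,0,0.0318,0],
  [0,0,0,0.0318,0],
  [0,0,0,0.0318,0],
  [0,0,0,0.0318,0],
  [0,0,0,0,0],
  [0,0,0,0,0],
  [0,0,0,0,0],
])

```text
clock: 14.15
position: [0.5002, -0.1946, 0.0679]
ee_rot: [3.043, -0.78, -0.001]
force: [-4.5, 0.3, 5.9]
width: 0.147
gripper_force: 55.0
```

Run:
```python
from h import *
from cell import arm
d=wrist(arm,"w9");T=d["tool"];y=np.arctan2(T[1,0],T[0,0]);print("tool yaw",y,"dial~",.697-y,arm.observe()["joints"][6],arm.observe()["ft_torque"])
m=hsv(d,(5,150,100),(32,255,255),(240,120,330,265))
for k in range(150,262,8):
    x=np.flatnonzero(m[k]);
    if len(x):print(k,x.min(),x.max())
s=arm.get_image("side");t=arm.get_image("top");w=load("w7")
for n,q in(("top",t),("side",s)):print(n,*blobs(hsv(q,(3,150,120),(22,255,255),(270,140,340,215) if n=="side" else (310,180,415,245)),4))
cv2.imwrite("pics/w9.png",d["image"]);cv2.imwrite("pics/side9.png",s["image"])
```

```text
tool yaw -0.5017867911714773 dial~ 1.1987867911714774 -1.8879276036472505 [0.0929 0.9077 0.1473]
214 270 293
222 268 295
230 267 296
238 266 296
246 266 296
254 267 296
top (23.0, array([344. , 225.5]), array([7., 6.]), np.float64(90.0)) (5.0, array([381.5, 214.5]), array([2.83, 2.83]), np.float64(45.0)) (16.0, array([339.64, 198.52]), array([4.8, 6.8]), np.float64(53.13))
side (30.5, array([289., 177.]), array([6., 6.]), np.float64(90.0)) (59.0, array([315.5, 177.5]), array([11.,  7.]), np.float64(90.0)) (5.5, array([287.7, 170.9]), array([2.24, 4.92]), np.float64(63.43)) (60.0, array([311.5, 159.5]), array([11.,  7.]), np.float64(90.0)) (21.5, array([329. , 143.5]), array([5., 8.]), np.float64(90.0))
```

The bar stays upright between the pads (columns about 266–296); check the needle against the green mark numerically.

Run:
```python
from h import *
# meter angle (world) of needle vs green mark: w8 before, w9 now
for n in("w8","w9"):
    d=load(n);mc=project(d,plane(load("w8"),180+195/3,100+124/3,.053));mc=np.array(mc)
    u,v=int(mc[0]),int(mc[1]);roi=(max(u-45,0),max(v-45,0),u+45,v+45);print(n,mc)
    red=hsv(d,(0,90,110),(8,255,255),roi)|hsv(d,(172,90,110),(180,255,255),roi);gr=hsv(d,(45,90,80),(75,255,255),roi)
    for k,m in(("red",red),("green",gr)):
        ys,xs=np.nonzero(m)
        if len(xs):
            w=plane(d,xs.mean(),ys.mean(),.053)-plane(d,*mc,.053);print(k,len(xs),xs.mean(),ys.mean(),"world angle",np.arctan2(w[1],w[0]))
```

```text
w8 [245.     141.3333]
red 21 242.61904761904762 129.38095238095238 world angle 0.8743954097920106
green 36 266.72222222222223 136.25 world angle -0.6572395247685657
w9 [173.2683 261.1587]
red 30 170.8 243.5 world angle -0.4908843084153198
green 79 172.1139240506329 233.86075949367088 world angle -0.5825809645812823
```

Request:
nudge_tcp([
  [0,0,0,0,0],
  [0,0,0,0,0],
  [0,0,0,0,0],
])

```text
clock: 14.6
position: [0.5002, -0.1946, 0.0679]
ee_rot: [3.043, -0.78, -0.001]
force: [-4.5, -0.1, 6.8]
width: 0.149
gripper_force: 55.0
```

```bash
python3 -c "
from cell import arm
print(arm.sign_off())"
```

```text
the job is handed in; nothing more can be done
None
```

I seated the white fuse in both clips and let go of it. The gripper then turned the dial to about 1.2 rad and is still holding it there, with the needle on green; I handed the job in at 14.6 s, and the sign-off returned no verdict.

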